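# Clamp a test specimen and hold the loupe over it in focus

### The arm

A 6-joint arm with a two-finger parallel gripper is mounted at the origin on the work surface. World frame = base frame: x ahead of the robot, y to its left, z up, the work surface at z = 0. Lengths are in m, angles in rad, forces in N, time in s.
With the tool pointing down it reaches from about 0.35 to 0.875 m from the base axis. Payload 4.2 kg.
Tool frame: the origin (TCP) lies between the finger pads; the fingertips stand 19 mm ahead of it and the grasp point (between the pads) is the TCP; z points along the fingers, y is the line along which they close (so a half turn about z gives the same grasp; the last joint's range is limited). The gripper opens to 85 mm and grips with 20 to 120 N. Pads are 22 mm wide; open, the fingers measure 114 mm over their backs; the gripper's body (76 mm by 85 mm) begins 54 mm behind the grasp point. The pads swing forward as they close: fully open they stand 13 mm farther back than shut.
Start: joints at [1.553, 0.385, 0.008, 0, -1.194, -0.259], TCP at [0.171, 0.601, 0.25] pointing down, gripper open.
Joint ranges: [-3.14, 3.14], [-1.21, 2.06], [-1.07, 1.41], [-3.16, 2.05], [-2.99, -0.16], [-3.1, 3.1]. Speed limits (rad/s): [2.79, 2.79, 3.14, 3.14, 3.14, 3.14].

### API

Orientations are given as a unit quaternion [w, x, y, z].
In Python, from workcell import status, vision, finish_job gives the robot as it stands.
- The arm moves only by the tool arm_command, never from a script. Its argument "deltas" is a list of rows, each a list of 7 numbers: the gripper's target within -1 to 1 (shut at 1, half-way at 0, fully open at -1), then the shift along the tool's x, y, z in m, then the turn, a rotation vector about the tool's x, y, z in degrees. In form: [[gripper, dx, dy, dz, rx, ry, rz], ...]. A call has 1 to 20 rows; each row is the pose to reach, as a shift and turn from the pose commanded when the call began, along the tool's axes at that moment; what a row does not reach only later rows make up. A row lasts 1/12 s, in which the tool goes at most 41.7 mm and 7.16 degrees, less where a joint would pass 70% of its speed; a pose out of reach is approached as far as the arm can. A call with a gripper value outside its range is refused whole. The fingers move at their own pace and stop on an object; "force" is the grip in N (left out, the last holds). Time passes only in rows, so rows that repeat a pose let the fingers close. It gives the time, the measured TCP pose, the force, the opening and the grip force at its end, in the units of the state.
- status.get_state(): the state, without advancing time (a new reading comes with each control period).
- vision.read_camera(name): name is "scene" or "top" or "wrist"; returns a dict with "frame" (480x640x3 uint8, red, green, blue), "vertical_fov" (degrees; the focal length in pixels is half the picture's height over the tangent of half this angle, whatever the lens; pixels are square), "cx", "cy" (the principal point, pixels), "R" (3x3) and "t" (3): a world point X has camera coordinates R X + t. Camera axes: x right, y down, z forward; pixel columns grow to the right and rows downward; lengths in m; the calibration is good to about 2 mm. A picture is of the moment at which its call begins. There is no depth.
- finish_job(): hands the job in; it is judged then, once.
The state is a dict: "time_s": time; "qpos": joint angles; "qd": joint speeds; "tau": joint torques, N m; "ee_pos": TCP position; "tcp_rot": TCP orientation; "wrist_force": force on the tool from outside, world axes, zero at the start; "ft_torque": the same for the moment, N m; "opening": finger opening in m; "gripper_force": force on a finger pad.
Only numpy, scipy, OpenCV 4.12 (cv2) and the standard library are available. Lean on these libraries where they do the work, as an engineer would, in place of code of your own. Each camera call takes 0.05 s, during which the arm holds its last target. There are 200 camera calls.

### The job

Put the aluminium specimen block upright and fully home in the fixture's pocket and let go of it, then swing the fixture's locking lever shut over it. Then take the loupe from its rest by its handle and hold it level, lens centred over the clamped block, with the lens at the height of the pointer on the gauge post, and finish while still holding it there: do not put it down or let go. Do not knock the loupe against the fixture or the block, do not shift the pointer collar, and leave the bottle, the weight and the screwdriver where they are.

Things in the scene. Friction and masses are not known exactly. Their poses are not given: they have to be found in the camera images.
- fixture: Fixed clamping fixture: aluminium base plate 170 x 220 x 10 mm (from -80 to +90 in its x, -145 to +75 in its y). Origin: pocket centre at table height; z up. Its x axis points roughly away from the robot. In its frame (mm): the pocket is 52 (x) by 36 (y) inside, walls 6 thick and 14 high on the plate (their tops 24 above the table); the lever's pivot is at (18, -70); a steel gauge post 10 in diameter stands at (0, -125), 180 high.
- pocket (a point): Centre of the pocket's floor, 10 mm above the table. The block's 48 mm side goes along the fixture's x (either way round).
- specimen: Plain aluminium specimen block, 48 (x) x 32 (y) x 44 (z) mm, about 0.13 to 0.25 kg, with a dark round sample face on top; starts upright on a dark square mat 120 x 120 x 4 mm, on the robot's left or right. Origin: centre of its underside; z up. Seated in the pocket it has 2 mm play on each side, its top is 54 mm above the table and it stands 30 mm out of the pocket.
- lever (a joint): Locking lever's angle, rad: 0 = shut against its stop (bar along the fixture's +y, across the far end of the block's top, 2.5 mm over it), about 1.0 to 1.45 at the start = open; at 1.57 the bar would point along the fixture's +x. Seen from above it shuts counter-clockwise about its upright pivot. Light friction (about half a newton at the knob), no spring: it stays where it is left. The bar is flat steel 14 mm wide, its underside 56.5 and its top 64.5 mm above the table.
- lever_pivot (a point): On the lever's upright pivot axis, at the mid-thickness of the bar.
- lever_knob (a point): Middle of the lever's upright round black knob, 14 mm in diameter, 28 mm high, standing on the bar 120 mm from the pivot axis, from 64.5 to 92.5 mm above the table.
- collar_mark (a point): Pointer collar on the gauge post: dark collar 24 mm in diameter, 10 mm high, with a thin flat pointer that reaches 41 mm from the post's axis towards the pocket. The point is at the post's axis, at the height of the pointer's middle, which is the height for the lens (about 120 to 165 mm above the table, different each time). The collar slides on the post with 6 N friction and must stay put.
- loupe: Loupe, lying flat on its rest: straight aluminium handle and a round black-rimmed lens, 206 mm long, about 0.1 to 0.2 kg. Origin: on the underside of the handle below the balance point (within about 5 mm); x points along the handle to the lens, z up. Handle: 16 mm wide (y), 18 mm high (z 0 to 18), from x = -85 to +33 mm. Lens rim: 72 mm outside diameter, 12 mm high (z 0 to 12), centred at x = 85.
- lens (a point): Centre of the loupe's lens, at mid-thickness (x = 85, z = 6 mm in the loupe's frame).
- loupe_rest: Fixed white loupe rest, 215 x 60 mm, on the robot's right or left, opposite the mat; lies along the loupe. Its base is 6 mm thick and two blocks, tops 24 mm above the table, carry the lens (x = 60 to 110) and the end of the handle (x = -83 to -53); between them the handle is free below. Origin: at table height below the loupe's balance point.
- mat: Fixed square dark mat, 120 x 120 x 4 mm, that the block starts on. Origin: centre of its underside.
- cleaner: Bystander: white bottle, 52 mm in diameter, 120 mm high. Origin: centre of its underside.
- weight: Bystander: steel weight with a head, 44 mm in diameter, 54 mm high. Origin: centre of its underside.
- driver: Bystander: screwdriver lying on the table beyond the fixture.
Things that resemble listed ones, but are neither listed nor needed, are in the scene too. What is shaped like the specimen but pink or purple is not meant. What is shaped like the loupe_rest but purple or yellow is not meant.

How it is judged:
On the way, in this order (a step that is already met when the one before it is completed fails the run):
1. the block is fully home in the pocket and let go, the lever still open (horizontal distance between specimen and pocket below 0.005 m and z of specimen in the frame of fixture below 0.013 m and angle between specimen's own z axis and vertical below 0.08 rad and angle between the x axis of specimen and the x axis of fixture, either way round below 0.12 rad and contact force between the fingers and specimen below 0.1 N and value of joint lever above 0.5 rad), for 0.2 s.
2. the lever is shut over the seated block (horizontal distance between specimen and pocket below 0.005 m and z of specimen in the frame of fixture below 0.013 m and angle between specimen's own z axis and vertical below 0.08 rad and angle between the x axis of specimen and the x axis of fixture, either way round below 0.12 rad and value of joint lever below 0.1 rad), for 0.2 s.
3. the loupe is lifted clear of its rest in the gripper (contact force between the fingers and loupe above 1 N and z of loupe in the frame of loupe_rest above 0.04 m and contact force between loupe and fixture below 0.05 N and contact force between loupe and loupe_rest below 0.05 N and contact force between loupe and specimen below 0.05 N and contact force between loupe and mat below 0.05 N and contact force between loupe and cleaner below 0.05 N and contact force between loupe and weight below 0.05 N and contact force between loupe and driver below 0.05 N), for 0.2 s.
At the end, for the whole second after the job is handed in: Block home in the pocket (5 mm of centre, 3 mm of the floor, upright, lined up), lever below 0.10 rad, gripper holding the loupe still and touching nothing else: lens within 12 mm of the pocket centre horizontally and 6 mm of the pointer's height, level within 0.12 rad (all of step 2 and contact force between the fingers and loupe above 1 N and contact force between the fingers and specimen below 0.1 N and horizontal distance between lens and pocket below 0.012 m and z of lens in the frame of collar_mark between -0.006 and 0.006 m and angle between loupe's own z axis and vertical below 0.12 rad and linear speed of loupe below 0.02 m/s and angular speed of loupe below 0.15 rad/s and contact force between loupe and fixture below 0.05 N and contact force between loupe and loupe_rest below 0.05 N and contact force between loupe and specimen below 0.05 N and contact force between loupe and mat below 0.05 N and contact force between loupe and cleaner below 0.05 N and contact force between loupe and weight below 0.05 N and contact force between loupe and driver below 0.05 N); the arm keeps its last pose, push and grip.
It fails at once if the loupe is knocked against the fixture or the block (contact force between loupe and fixture above 3 N or contact force between loupe and specimen above 3 N).
It fails at once if the pointer collar is shifted (distance of collar_mark from where it was at the start of the episode above 0.004 m).
It fails at once if a bystander is disturbed (distance of any of cleaner, weight, driver from where it was at the start of the episode above 0.02 m or angle between any of cleaner, weight's own z axis and vertical above 0.5 rad).
It also fails if it takes over 72 s, if anything falls off the work surface, if the arm or the gripper's body presses on something with over 40 N, if the wrist force passes 120 N, or if a joint passes its speed limit or range.

## Working session

There is one attempt and no reset: what is moved stays moved. The work goes in short steps, Python scripts to look and compute and a tool call to move; the robot and the scene stay as the last step left them, time stands still between calls to the robot, and variables do not carry over. Pictures are saved under pics/ and viewed, at most 10 in all, crops included, and the job is handed in when it is done.

Besides the shell and the picture viewer there is one more tool, called after "Request:" as a command line: name --pt "numbers of a row" for each row, then --argument value for the rest. arm_command: Moves the arm, as the interface text tells. Its arguments: {"type":"object","properties":{"deltas":{"type":"array","items":{"type":"array","items":{"type":"number"}}},"force":{"type":"number"}},"required":["deltas"]}

```bash
mkdir -p pics; cat > h.py <<'E'
import numpy as np, cv2
from workcell import status, vision, finish_job
def cam(n,save=None):
    c=vision.read_camera(n); c['f']=240/np.tan(np.radians(c['vertical_fov'])/2)
    c['R']=np.array(c['R']);c['t']=np.array(c['t'])
    if save: cv2.imwrite('pics/'+save,c['frame'][:,:,::-1])
    return c
def ray(c,u,v):
    d=c['R'].T@np.array([(u-c['cx'])/c['f'],(v-c['cy'])/c['f'],1]); return -c['R'].T@c['t'],d
def onz(c,u,v,z):
    o,d=ray(c,u,v); return o+d*(z-o[2])/d[2]
def proj(c,X):
    p=c['R']@np.array(X)+c['t']; return c['f']*p[:2]/p[2]+[c['cx'],c['cy']]
E
python3 - <<'E'
from h import *
import pickle
d={n:cam(n,n+'0.png') for n in('top','scene')}
pickle.dump(d,open('c0.pkl','wb'))
for n,c in d.items(): print(n,c['f'],c['cx'],c['cy'],-c['R'].T@c['t'],c['R'].round(3).tolist())
print(status.get_state())
E
```

```text
top 483.0441229985989 326.4285652908207 240.22582612697929 [0.25709306 0.02289721 1.3514513 ] [[-0.008, -1.0, -0.001], [-0.972, 0.008, -0.235], [0.235, -0.001, -0.972]]
scene 434.24173018963785 324.72034927695455 241.5764467661235 [0.86599334 0.65231227 1.00636515] [[-0.88, 0.476, -0.001], [0.375, 0.692, -0.617], [-0.292, -0.543, -0.787]]
{'time_s': 0.1, 'qpos': array([ 1.55259625e+00,  3.85502867e-01,  6.75464402e-03, -4.09379392e-04,
       -1.19395720e+00, -2.58579795e-01]), 'qd': array([-0.00067184, -0.0016998 ,  0.00314351,  0.00287591,  0.00051958,
       -0.00010944]), 'tau': array([ 3.25818628e-04, -3.93318236e+01,  1.88929331e+01,  4.19799283e+00,
       -2.57995285e-03,  5.22873179e-06]), 'ee_pos': array([0.17065544, 0.60076037, 0.24931763]), 'tcp_rot': array([ 9.70475667e-04,  9.90428499e-01, -1.38023337e-01, -7.44313735e-05]), 'wrist_force': array([ 0.24819763, -0.28963711,  0.07507363]), 'ft_torque': array([-0.0317682 ,  0.06175258, -0.02107554]), 'gripper_force': 0.0, 'opening': 0.08525593425266453}
```

View pics/top0.png

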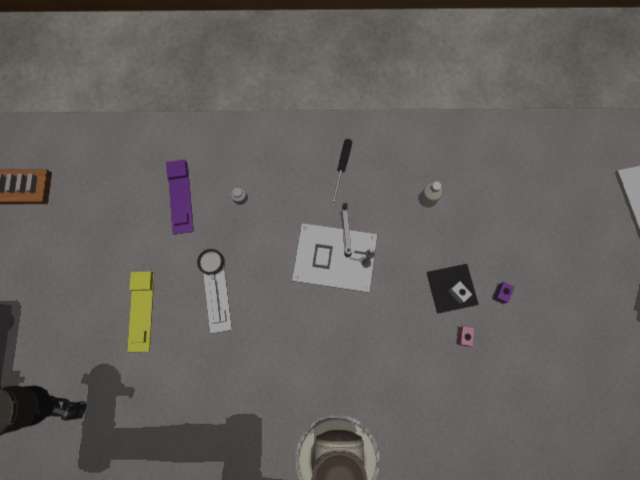

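View pics/scene0.png

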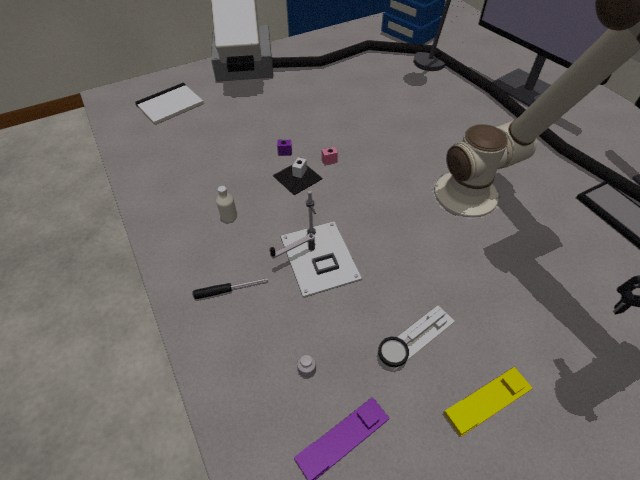

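The top view shows the plate centred near (335,258), the pocket at (323,257), the lever pivot at (348,252) and its knob at (345,207), and the post base at (367,262). The block is on the mat at (461,292), and the loupe lens is at (210,262) with its handle running to (220,328).

```bash
python3 - <<'E'
from h import *
import pickle
d=pickle.load(open('c0.pkl','rb')); c=d['top']; im=c['frame']
def rect(mask,name,z,amin=15,k=3):
    cs,_=cv2.findContours(mask.astype(np.uint8),cv2.RETR_EXTERNAL,cv2.CHAIN_APPROX_NONE)
    for q in sorted(cs,key=cv2.contourArea,reverse=True)[:k]:
        if cv2.contourArea(q)<amin: continue
        r=cv2.minAreaRect(q); b=cv2.boxPoints(r)
        print(name,np.round(r[0],1),np.round(r[1],1),round(r[2],1),'->',onz(c,*r[0],z).round(4),[onz(c,*p,z)[:2].round(3).tolist() for p in b])
g=im.min(2).astype(int); sat=im.max(2).astype(int)-g
def win(m,x0,x1,y0,y1):
    o=np.zeros_like(m);o[y0:y1,x0:x1]=m[y0:y1,x0:x1];return o
rect(win(g>125,280,385,215,300),'plate',.010,k=1)
rect(win(g<75,308,338,240,272),'pocketwalls',.024,k=2)
rect(win(g>120,445,478,275,310),'block',.048,k=2)
rect(win(im.max(2)<60,420,485,255,320),'mat',.004,k=1)
rect(win(g>150,195,240,255,340),'rest',.01,k=3)
rect(win(im.max(2)<50,190,235,240,285),'lens',.03,k=2)
rect(win(im.max(2)<50,335,355,195,216),'knob',.0925,k=2)
out=cv2.resize(im[190:345,180:480],None,fx=2.66,fy=2.66,interpolation=cv2.INTER_CUBIC)
cv2.imwrite('pics/crop0.png',out[:,:,::-1])
E
```

```text
plate [334.7 257.2] [77.9 58.2] 8.5 -> [ 0.5326 -0.0018  0.01  ] [[0.468, 0.119], [0.635, 0.096], [0.599, -0.125], [0.434, -0.096]]
block [461.6 291.4] [17.4 10.8] 47.7 -> [ 0.4274 -0.3435  0.048 ] [[0.435, -0.317], [0.455, -0.34], [0.42, -0.37], [0.4, -0.346]]
mat [451.9 288. ] [43.7 42.4] 76.0 -> [ 0.4428 -0.3293  0.004 ] [[0.489, -0.259], [0.518, -0.378], [0.397, -0.398], [0.37, -0.282]]
rest [216.6 301.2] [58.7 20.4] 83.0 -> [0.4106 0.3271 0.01  ] [[0.489, 0.369], [0.496, 0.313], [0.334, 0.286], [0.328, 0.341]]
lens [210.6 260.6] [25.7 23.1] 10.3 -> [0.5214 0.3445 0.03  ] [[0.496, 0.384], [0.561, 0.376], [0.547, 0.305], [0.483, 0.313]]
```

View pics/crop0.png

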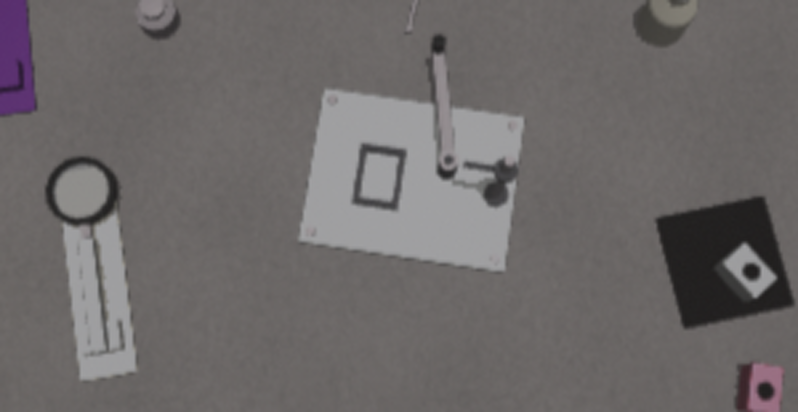

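```bash
cat >> h.py <<'E'
from scipy.spatial.transform import Rotation as Ro
def toolR(): 
    q=status.get_state()['tcp_rot']; return Ro.from_quat([q[1],q[2],q[3],q[0]])
def delta(p,yaw=None):
    """row numbers to reach TCP p, tool down with tool x at world yaw"""
    s=status.get_state(); R=toolR()
    dp=R.as_matrix().T@(np.array(p)-s['ee_pos'])
    if yaw is None: rv=np.zeros(3)
    else: rv=(R.inv()*Ro.from_euler('z',yaw)*Ro.from_euler('x',np.pi)).as_rotvec(degrees=True)
    print('delta',dp.round(4),rv.round(2))
def yawnow():
    x=toolR().as_matrix()[:,0]; return np.arctan2(x[1],x[0])
E
python3 - <<'E'
from h import *
print(yawnow()); delta([.42,.3,.28]); delta([.42,-.34,.28])
E
```

```text
-0.27693075819318713
delta [ 0.3221  0.2212 -0.0302] [0. 0. 0.]
delta [ 0.4971  0.8368 -0.029 ] [0. 0. 0.]
```

Request:
arm_command --pt "-1 0.322 0.221 -0.03 0 0 0" --pt "-1 0.322 0.221 -0.03 0 0 0" --pt "-1 0.322 0.221 -0.03 0 0 0" --pt "-1 0.322 0.221 -0.03 0 0 0" --pt "-1 0.322 0.221 -0.03 0 0 0" --pt "-1 0.322 0.221 -0.03 0 0 0" --pt "-1 0.322 0.221 -0.03 0 0 0" --pt "-1 0.322 0.221 -0.03 0 0 0" --pt "-1 0.322 0.221 -0.03 0 0 0" --pt "-1 0.322 0.221 -0.03 0 0 0" --pt "-1 0.322 0.221 -0.03 0 0 0"

```text
time_s: 1.02
ee_pos: [0.4218, 0.2978, 0.2804]
tcp_rot: [0.0, 0.99, -0.14, 0.0]
wrist_force: [-1.0, 0.5, 0.5]
opening: 0.0855
gripper_force: 0.0
```

Request:
arm_command --pt "-1 0.175 0.615 0 0 0 0" --pt "-1 0.175 0.615 0 0 0 0" --pt "-1 0.175 0.615 0 0 0 0" --pt "-1 0.175 0.615 0 0 0 0" --pt "-1 0.175 0.615 0 0 0 0" --pt "-1 0.175 0.615 0 0 0 0" --pt "-1 0.175 0.615 0 0 0 0" --pt "-1 0.175 0.615 0 0 0 0" --pt "-1 0.175 0.615 0 0 0 0" --pt "-1 0.175 0.615 0 0 0 0" --pt "-1 0.175 0.615 0 0 0 0" --pt "-1 0.175 0.615 0 0 0 0" --pt "-1 0.175 0.615 0 0 0 0" --pt "-1 0.175 0.615 0 0 0 0" --pt "-1 0.175 0.615 0 0 0 0" --pt "-1 0.175 0.615 0 0 0 0" --pt "-1 0.175 0.615 0 0 0 0" --pt "-1 0.175 0.615 0 0 0 0" --pt "-1 0.175 0.615 0 0 0 0"

```text
time_s: 2.6
ee_pos: [0.4204, -0.3378, 0.2799]
tcp_rot: [-0.0, 0.99, -0.138, -0.0]
wrist_force: [-0.3, 0.2, -0.3]
opening: 0.0854
gripper_force: 0.0
```

```bash
python3 - <<'E'
from h import *
c=cam('wrist','w1.png'); print(status.get_state()['ee_pos'],c['f'],-c['R'].T@c['t'],c['R'].round(3).tolist())
cam('top','t1.png')
import pickle; pickle.dump(c,open('w1.pkl','wb'))
E
```

```text
[ 0.42055974 -0.33751223  0.28023899] 409.63822326438003 [ 0.48656238 -0.35779022  0.40405112] [[-0.274, -0.962, -0.0], [-0.926, 0.263, 0.272], [-0.262, 0.075, -0.962]]
```

View pics/w1.png

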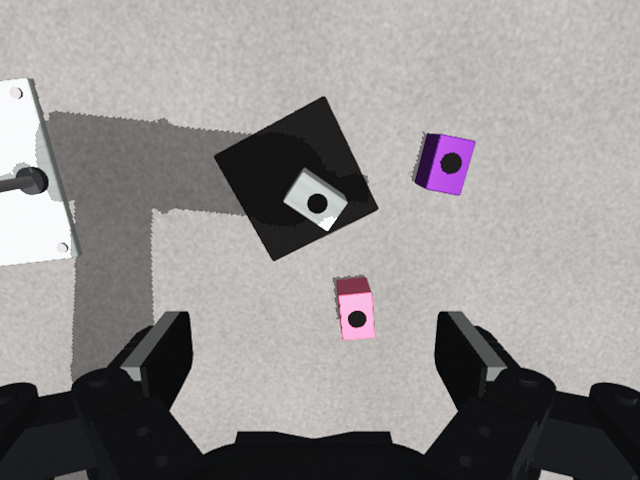

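The wrist view shows the block on the mat, its dark dot at (317,203), top corners near (328,231) and (348,203).

```bash
python3 - <<'E'
from h import *
import pickle
c=pickle.load(open('w1.pkl','rb')); im=c['frame']
crop=im[155:245,265:365]; print(crop[::9,::8].min(2))
m=(crop.min(2)>90).astype(np.uint8); m=cv2.morphologyEx(m,cv2.MORPH_CLOSE,np.ones((3,3)))
d=((im.max(2)<60)).astype(np.uint8)
cs,_=cv2.findContours(m,cv2.RETR_EXTERNAL,cv2.CHAIN_APPROX_NONE); q=max(cs,key=cv2.contourArea)+np.array([265,155])
for e in (3,5): print([ (tuple(p[0]),onz(c,*p[0],.048)[:2].round(4).tolist()) for p in cv2.approxPolyDP(q,e,True)])
# dot
hole=np.zeros((480,640),np.uint8); cv2.fillPoly(hole,[q],1); hole&=d
hole=cv2.erode(hole,np.ones((3,3)));mm=cv2.moments(hole,True);u,v=mm['m10']/mm['m00'],mm['m01']/mm['m00']
print(u,v,mm['m00'],onz(c,u,v,.048))
cv2.imwrite('pics/w1c.png',cv2.resize(crop,None,fx=6,fy=6)[:,:,::-1])
E
```

```text
[[ 18  19  19  18  18  18  19  32  31  31  31 116 190]
 [ 19  18  16  20  20  19  20  20  31  32  31  33 187]
 [ 19  19  20  17  19 157  72  16  20  30  31  26  81]
 [ 20  16  18  20 201 208 203 105  19  18  17  18  19]
 [ 19  18  20 117 207 200 199 205 196 103  20  20  19]
 [ 17  19  17 198 199 204  18  19 202 200 135  25  20]
 [ 18  19  19  19 210 191  19  19 196 190  30  32  32]
 [ 18  18  18  20  19  13 200 193 251  49  31  31 146]
 [ 31  31  32  31  31  33  31 139 250  31 201 187 191]
 [ 35  32  31  33  32  31  31  25 189 180 187 182 179]]
[((np.int32(304), np.int32(168)), [0.4587, -0.3415]), ((np.int32(283), np.int32(201)), [0.4364, -0.3158]), ((np.int32(328), np.int32(230)), [0.4004, -0.3469]), ((np.int32(347), np.int32(202)), [0.4202, -0.3695]), ((np.int32(341), np.int32(193)), [0.4293, -0.3665])]
[((np.int32(304), np.int32(168)), [0.4587, -0.3415]), ((np.int32(283), np.int32(201)), [0.4364, -0.3158]), ((np.int32(328), np.int32(230)), [0.4004, -0.3469]), ((np.int32(347), np.int32(202)), [0.4202, -0.3695])]
316.8968609865471 203.09865470852017 223.0 [ 0.4264806  -0.34390357  0.048     ]
```

View pics/w1c.png

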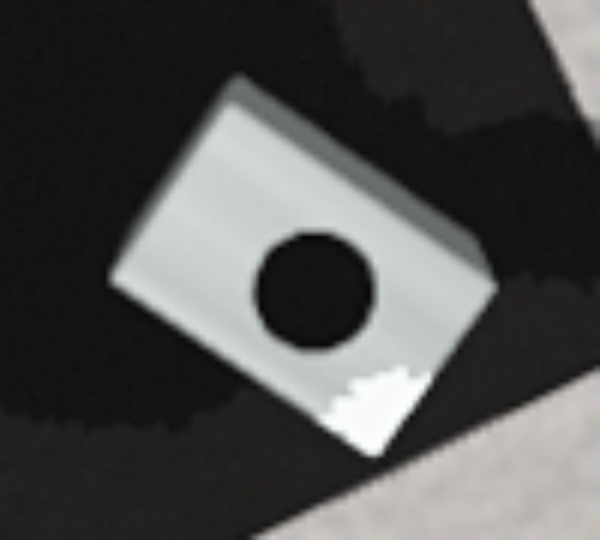

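The close crop shows the block's top face clearly, with long edge (283,201)–(328,230) in the frame. That gives a yaw of about 0.715, and the edge comes out at 47.6 mm against the 48 mm given.

```bash
python3 - <<'E'
from h import *
import pickle
c=pickle.load(open('w1.pkl','rb'))
print(onz(c,450,163,.044),onz(c,357,319,.044), [onz(c,*p,.0).round(3) for p in((415,185),(335,280))])
print(status.get_state()['ee_pos'],status.get_state()['qpos'].round(2))
delta([.4265,-.344,.13],.715); delta([.4265,-.344,.04],.715)
E
```

```text
[ 0.42799927 -0.4638186   0.044     ] [ 0.30695166 -0.3503223   0.044     ] [array([ 0.409, -0.44 ,  0.   ]), array([ 0.335, -0.338,  0.   ])]
[ 0.42064719 -0.33742765  0.28046208] [-0.38  0.22 -0.15 -0.   -1.2   1.67]
delta [0.0074 0.0048 0.1505] [-1.000e-02 -1.000e-02 -5.671e+01]
delta [0.0074 0.0048 0.2405] [-1.000e-02 -1.000e-02 -5.671e+01]
```

Request:
arm_command --pt "-1 0.0074 0.0048 0.15 0 0 -56.7" --pt "-1 0.0074 0.0048 0.15 0 0 -56.7" --pt "-1 0.0074 0.0048 0.15 0 0 -56.7" --pt "-1 0.0074 0.0048 0.15 0 0 -56.7" --pt "-1 0.0074 0.0048 0.15 0 0 -56.7" --pt "-1 0.0074 0.0048 0.15 0 0 -56.7" --pt "-1 0.0074 0.0048 0.15 0 0 -56.7" --pt "-1 0.0074 0.0048 0.15 0 0 -56.7" --pt "-1 0.0074 0.0048 0.15 0 0 -56.7" --pt "-1 0.0074 0.0048 0.17 0 0 -56.7" --pt "-1 0.0074 0.0048 0.19 0 0 -56.7" --pt "-1 0.0074 0.0048 0.21 0 0 -56.7" --pt "-1 0.0074 0.0048 0.23 0 0 -56.7" --pt "-1 0.0074 0.0048 0.24 0 0 -56.7" --pt "-1 0.0074 0.0048 0.24 0 0 -56.7" --pt "-1 0.0074 0.0048 0.24 0 0 -56.7" --force 40

```text
time_s: 4.03
ee_pos: [0.4266, -0.3452, 0.0406]
tcp_rot: [0.0, 0.937, 0.349, -0.0]
wrist_force: [0.4, -0.5, 0.1]
opening: 0.0855
gripper_force: 0.0
```

Request:
arm_command --pt "1 0 0 0 0 0 0" --pt "1 0 0 0 0 0 0" --pt "1 0 0 0 0 0 0" --pt "1 0 0 0 0 0 0" --pt "1 0 0 0 0 0 0" --pt "1 0 0 0 0 0 0" --pt "1 0 0 0 0 0 0" --pt "1 0 0 0 0 0 0" --pt "1 0 0 0 0 0 0" --pt "1 0 0 0 0 0 0" --pt "1 0 0 0 0 0 0" --pt "1 0 0 0 0 0 0" --force 40

```text
time_s: 5.03
ee_pos: [0.4264, -0.3456, 0.0411]
tcp_rot: [0.0, 0.937, 0.349, 0.0]
wrist_force: [-1.3, 1.8, 6.3]
opening: 0.0312
gripper_force: 41.6
```

```bash
python3 - <<'E'
from h import *
delta([.434,.048,.25],-.15)
E
```

```text
delta [ 0.2632 -0.2926 -0.2091] [ 4.000e-02 -3.000e-02  4.944e+01]
```

Request:
arm_command --pt "1 0 0 -0.03 0 0 0" --pt "1 0 0 -0.07 0 0 0" --pt "1 0 0 -0.11 0 0 0" --pt "1 0 0 -0.15 0 0 0" --pt "1 0 0 -0.19 0 0 0" --pt "1 0 0 -0.209 0 0 0" --pt "1 0.263 -0.293 -0.209 0 0 49.4" --pt "1 0.263 -0.293 -0.209 0 0 49.4" --pt "1 0.263 -0.293 -0.209 0 0 49.4" --pt "1 0.263 -0.293 -0.209 0 0 49.4" --pt "1 0.263 -0.293 -0.209 0 0 49.4" --pt "1 0.263 -0.293 -0.209 0 0 49.4" --pt "1 0.263 -0.293 -0.209 0 0 49.4" --pt "1 0.263 -0.293 -0.209 0 0 49.4" --pt "1 0.263 -0.293 -0.209 0 0 49.4" --pt "1 0.263 -0.293 -0.209 0 0 49.4" --pt "1 0.263 -0.293 -0.209 0 0 49.4" --pt "1 0.263 -0.293 -0.209 0 0 49.4" --pt "1 0.263 -0.293 -0.209 0 0 49.4" --pt "1 0.263 -0.293 -0.209 0 0 49.4"

```text
time_s: 6.7
ee_pos: [0.433, 0.048, 0.2487]
tcp_rot: [0.0, 0.997, -0.075, -0.001]
wrist_force: [-0.2, -0.2, -1.7]
opening: 0.0316
gripper_force: 40.9
```

```bash
python3 - <<'E'
from h import *
c=cam('wrist','w2.png'); print(status.get_state()['ee_pos'],status.get_state()['opening'],yawnow())
import pickle; pickle.dump(c,open('w2.pkl','wb'))
E
```

```text
[0.43310959 0.04756104 0.24883387] 0.03127750311114079 -0.150270952375915
```

View pics/w2.png

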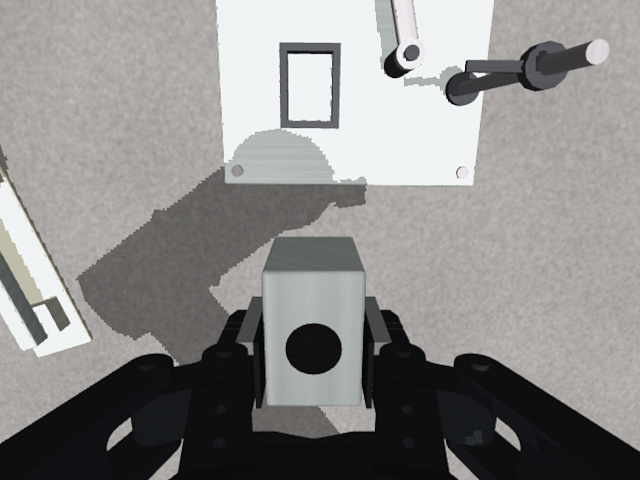

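The wrist view shows the pocket rim from (280,43) to (340,127), the collar at (545,65) with its pointer tip at (466,66), the post top at (598,52), and the held block's dot at (314,349).

```bash
python3 - <<'E'
from h import *
import pickle
c=pickle.load(open('w2.pkl','rb')); im=c['frame']; print('cam',-c['R'].T@c['t'])
def quad(m,off,z,n):
    cs,h=cv2.findContours(m.astype(np.uint8),cv2.RETR_CCOMP,cv2.CHAIN_APPROX_NONE)
    for q in sorted(cs,key=cv2.contourArea,reverse=True)[:2]:
        p=cv2.approxPolyDP(q+np.array(off),4,True)[:,0]
        W=np.array([onz(c,*x,z)[:2] for x in p]); 
        print(n,p.tolist(),W.round(4).tolist(),'mean',W.mean(0).round(4),'edges',[(round(float(np.hypot(*e)),4),round(float(np.degrees(np.arctan2(e[1],e[0]))),1)) for e in np.roll(W,-1,0)-W])
quad(im[30:140,265:355].max(2)<130,(265,30),.024,'wall')
s=status.get_state(); zt=s['ee_pos'][2]+.048-.0411
g=im[265:410,262:367].astype(int)
m=(im[325:375,285:345].max(2)<60);mm=cv2.moments(m.astype(np.uint8),True);u,v=mm['m10']/mm['m00']+285,mm['m01']/mm['m00']+325
D=onz(c,u,v,zt); print('dot',u,v,D,'rel tool',toolR().as_matrix().T@(D-s['ee_pos']))
for p in ((264,270),(364,270),(362,405),(268,405)): print('top corner',onz(c,*p,zt)[:2].round(4))
# plate corners
quad(im[0:200,200:500].min(2)>190,(200,0),.010,'plate')
E
```

```text
cam [0.50104377 0.036622   0.37281103]
wall [[280, 43], [281, 127], [337, 127], [339, 43]] [[0.569, 0.0521], [0.5072, 0.0621], [0.5004, 0.0168], [0.5622, 0.0068]] mean [0.5347 0.0344] edges [(0.0626, 170.9), (0.0458, -98.6), (0.0626, -9.1), (0.0458, 81.4)]
wall [[288, 53], [332, 54], [330, 121], [287, 119]] [[0.5611, 0.0472], [0.5552, 0.0133], [0.5059, 0.0218], [0.5126, 0.0562]] mean [0.5337 0.0346] edges [(0.0344, -99.8), (0.0501, 170.2), (0.035, 78.8), (0.0493, -10.5)]
dot 313.10445049954586 348.622161671208 [0.43451108 0.04665498 0.25573387] rel tool [ 0.00151367  0.0006897  -0.00690132]
top corner [0.463  0.0573]
top corner [0.4585 0.0275]
top corner [0.4112 0.0337]
top corner [0.416  0.0647]
plate [[216, 0], [224, 162], [255, 131], [279, 128], [278, 43], [340, 42], [339, 127], [281, 129], [310, 137], [337, 182], [363, 176], [368, 184], [472, 185], [483, 91], [471, 103], [455, 106], [439, 86], [404, 86], [403, 77], [439, 78], [448, 66], [463, 71], [466, 59], [486, 59], [493, 0], [413, 0], [412, 5], [411, 0], [394, 0], [400, 37], [397, 58], [414, 69], [395, 79], [380, 68], [374, 0
[... 777 characters left out ...]
), (0.0494, 83.3), (0.0255, -113.6), (0.0451, -156.9), (0.0233, -85.6), (0.0084, -155.1), (0.0919, -99.2), (0.078, -9.3), (0.013, 127.8), (0.0134, 91.6), (0.0215, 34.6), (0.029, 81.4), (0.0071, 1.5), (0.0298, -100.1), (0.0113, -44.4), (0.0132, -115.3), (0.0092, -18.3), (0.0163, -98.6), (0.0427, -9.4), (0.063, 81.4), (0.0035, 162.4), (0.0036, 7.6), (0.0134, 81.4), (0.0272, -175.3), (0.0156, 165.7), (0.0166, -128.6), (0.017, 108.1), (0.0153, 48.0), (0.05, -0.7), (0.1243, 81.4)]
plate [[288, 54], [289, 119], [329, 120], [330, 55]] [[0.5628, 0.0477], [0.5129, 0.0553], [0.507, 0.0219], [0.5569, 0.0141]] mean [0.5349 0.0347] edges [(0.0505, 171.4), (0.0339, -100.0), (0.0505, -8.9), (0.0341, 80.1)]
```

```bash
python3 - <<'E'
from h import *
delta([.5334,.0347,.12],-.158);delta([.5334,.0347,.072],-.158)
E
```

```text
delta [ 0.1012 -0.0024  0.1287] [0.03 0.06 0.44]
delta [ 0.1013 -0.0024  0.1767] [0.03 0.06 0.44]
```

Request:
arm_command --pt "1 0.03 0 0 0 0 0.4" --pt "1 0.06 -0.002 0.02 0 0 0.4" --pt "1 0.09 -0.0024 0.04 0 0 0.4" --pt "1 0.1012 -0.0024 0.06 0 0 0.4" --pt "1 0.1012 -0.0024 0.09 0 0 0.4" --pt "1 0.1012 -0.0024 0.12 0 0 0.4" --pt "1 0.1012 -0.0024 0.15 0 0 0.4" --pt "1 0.1012 -0.0024 0.177 0 0 0.4" --pt "1 0.1012 -0.0024 0.177 0 0 0.4" --pt "1 0.1012 -0.0024 0.177 0 0 0.4" --pt "1 0.1012 -0.0024 0.177 0 0 0.4"

```text
time_s: 7.67
ee_pos: [0.5353, 0.035, 0.0737]
tcp_rot: [-0.0, 0.997, -0.078, 0.001]
wrist_force: [-0.3, 0.5, -2.1]
opening: 0.031
gripper_force: 40.8
```

```bash
python3 - <<'E'
from h import *
c=cam('wrist'); s=cam('scene'); print(status.get_state()['ee_pos'],yawnow())
import pickle; pickle.dump((c,s),open('w3.pkl','wb'))
a=cv2.resize(c['frame'][120:440,180:480],(560,600),interpolation=cv2.INTER_CUBIC)
u,v=map(int,proj(s,[.534,.034,.03])); b=cv2.resize(s['frame'][v-60:v+40,u-20:u+20],(240,600))
cv2.imwrite('pics/w3.png',np.hstack([a,b])[:,:,::-1])
E
```

```text
[0.53552805 0.03558519 0.07447471] -0.1566453022273716
```

View pics/w3.png

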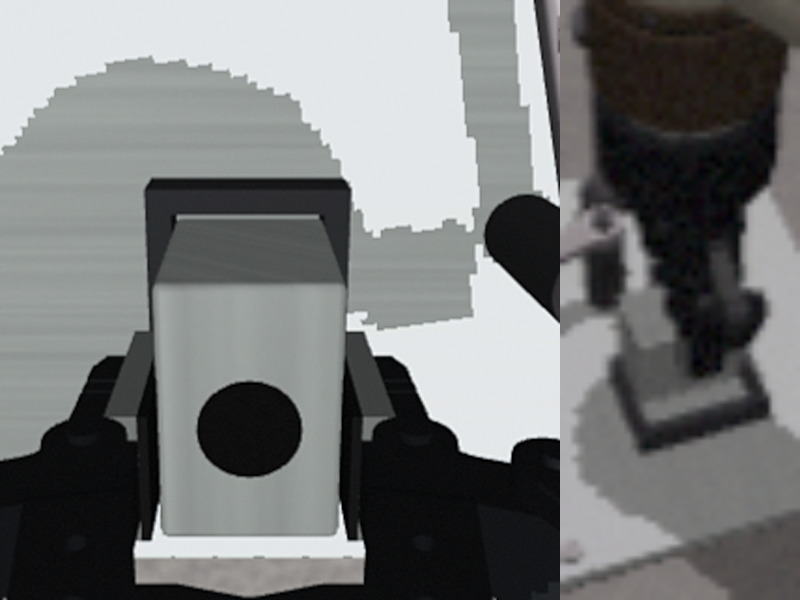

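```bash
python3 - <<'E'
from h import *
import pickle
c,s=pickle.load(open('w3.pkl','rb'))
A=np.array([cam('top') and status.get_state()['ee_pos'] for _ in range(8)]); e=A.mean(0); print('tcp',e,A.std(0))
R=toolR().as_matrix()
def T(px,z): X=onz(c,180+px[0]/1.8667,120+px[1]/1.875,z); return (R.T@(X-e))[:2].round(4)
zb=e[2]-.037
print('block bottom',T((178,218),zb),T((324,218),zb))
print('block top',T((152,285),zb+.044),T((347,285),zb+.044),T((161,535),zb+.044),T((340,535),zb+.044),'dot',T((249,429),zb+.044))
print('wall outer far',T((147,183),.024),T((350,183),.024), 'inner far',T((176,214),.024),T((322,214),.024))
print('wall L/R at row 300',T((149,300),.024),T((349,300),.024))
E
```

```text
tcp [0.53456202 0.03571305 0.07349669] [4.23310692e-04 4.34121350e-05 5.91408136e-04]
block bottom [ 0.0283 -0.0137] [0.0283 0.0181]
block top [ 0.0284 -0.014 ] [0.0283 0.0177] [-0.0188 -0.0141] [-0.0188  0.018 ] dot [0.0023 0.0017]
wall outer far [ 0.0335 -0.0218] [0.0334 0.0252] inner far [ 0.0261 -0.0153] [0.0261 0.0189]
wall L/R at row 300 [ 0.0048 -0.0224] [0.0047 0.026 ]
```

The block is held square in the gripper and its far bottom edge shows at crop row 218. The pocket's inner far edge shows at row 213, so the block sits about 4.3 mm too far along tool x; I'll shift it back and lower it.

Request:
arm_command --pt "1 -0.0043 0 0 0 0 0" --pt "1 -0.0043 0 0 0 0 0" --pt "1 -0.0043 0 0.005 0 0 0" --pt "1 -0.0043 0 0.01 0 0 0" --pt "1 -0.0043 0 0.013 0 0 0" --pt "1 -0.0043 0 0.015 0 0 0" --pt "1 -0.0043 0 0.017 0 0 0" --pt "1 -0.0043 0 0.017 0 0 0"

```text
time_s: 8.83
ee_pos: [0.5295, 0.0361, 0.0547]
tcp_rot: [0.0, 0.997, -0.078, -0.001]
wrist_force: [-0.8, 0.6, -1.8]
opening: 0.0314
gripper_force: 40.8
```

Request:
arm_command --pt "1 0 0 0.003 0 0 0" --pt "1 0 0 0.005 0 0 0" --pt "1 0 0 0.007 0 0 0" --pt "1 0 0 0.0085 0 0 0" --pt "1 0 0 0.0095 0 0 0" --pt "1 0 0 0.0095 0 0 0"

```text
time_s: 9.33
ee_pos: [0.5297, 0.0362, 0.0471]
tcp_rot: [0.0, 0.997, -0.078, 0.0]
wrist_force: [-3.2, 0.6, 7.5]
opening: 0.0315
gripper_force: 42.1
```

Request:
arm_command --pt "-0.2 0 0 0 0 0 0" --pt "-0.2 0 0 0 0 0 0" --pt "-0.2 0 0 0 0 0 0" --pt "-0.2 0 0 0 0 0 0" --pt "-0.2 0 0 0 0 0 0" --pt "-0.2 0 0 -0.02 0 0 0" --pt "-0.2 0 0 -0.05 0 0 0" --pt "-0.2 0 0 -0.09 0 0 0" --pt "-0.2 -0.03 0 -0.13 0 0 0" --pt "-0.2 -0.06 0 -0.17 0 0 0" --pt "-0.2 -0.08 0 -0.19 0 0 0" --pt "-0.2 -0.08 0 -0.19 0 0 0" --pt "-0.2 -0.08 0 -0.19 0 0 0"

```text
time_s: 10.42
ee_pos: [0.4505, 0.0491, 0.2384]
tcp_rot: [-0.002, 0.997, -0.077, 0.003]
wrist_force: [0.7, -0.1, -0.3]
opening: 0.0516
gripper_force: 0.0
```

```bash
python3 - <<'E'
from h import *
c=cam('wrist','w4.png'); s=cam('scene'); t=cam('top'); print(status.get_state()['ee_pos'],yawnow())
import pickle; pickle.dump((c,s,t),open('w4.pkl','wb'))
E
```

```text
[0.45054826 0.04850195 0.23464321] -0.15668591931461812
```

View pics/w4.png

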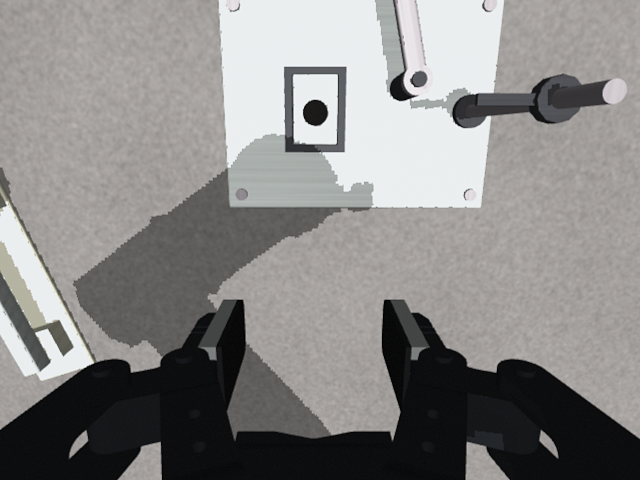

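The block is home in the pocket: its top face shows at (293–338, 72–145). The lever is still open, with its pivot at (415,80); the collar is at (557,99) and the pointer tip at (478,100).

```bash
python3 - <<'E'
from h import *
import pickle
c,s,t=pickle.load(open('w4.pkl','rb'))
P=np.array([.534,.0353]); th=-.159; M=np.array([[np.cos(th),-np.sin(th)],[np.sin(th),np.cos(th)]])
F=lambda x,y,z: np.r_[P+M@[x,y],z]
for p in ((292.5,73),(338,73),(337,145),(293,145)):print('blk',(M.T@(onz(c,*p,.054)[:2]-P)).round(4))
print('pivot',F(.018,-.07,.06),'proj w',proj(c,F(.018,-.07,.0645)).round(1))
# knob in top picture: darkest blob near (345,207)
k=t['frame'][198:216,336:356].max(2)<45
v,u=np.nonzero(k); print('knob top px',u.mean()+336,v.mean()+198,len(u)); K=onz(t,u.mean()+336,v.mean()+198,.080); print(K, (M.T@(K[:2]-P)).round(4))
k=s['frame'][240:262,262:284].max(2)<45; v,u=np.nonzero(k); print('knob scene px',u.mean()+262,v.mean()+240,len(u));K2=onz(s,u.mean()+262,v.mean()+240,.079); print(K2,(M.T@(K2[:2]-P)).round(4))
# collar: project axis heights
for z in (.12,.13,.14,.15,.16,.18): print(z,'wrist axis',proj(c,F(0,-.125,z)).round(1),'tip',proj(c,F(0,-.084,z)).round(1),'scene axis',proj(s,F(0,-.125,z)).round(1),'tip',proj(s,F(0,-.084,z)).round(1),'top',proj(t,F(0,-.125,z)).round(1))
w=cv2.resize(c['frame'][60:140,450:640],(570,240),interpolation=cv2.INTER_CUBIC)
b=cv2.resize(s['frame'][180:265,265:345],(320,340),interpolation=cv2.INTER_CUBIC)
o=np.zeros((600,600,3),np.uint8);o[:240,:570]=w;o[250:590,:320]=b
cv2.imwrite('pics/col.png',o[:,:,::-1])
E
```

```text
blk [0.0239 0.0148]
blk [ 0.024  -0.0171]
blk [-0.025  -0.0173]
blk [-0.0251  0.0149]
pivot [ 0.54068979 -0.03666698  0.06      ] proj w [416.5  80.5]
knob top px 344.15384615384613 206.23076923076923 13
[ 0.66112606 -0.02836493  0.08      ] [ 0.1356 -0.0427]
knob scene px 272.3636363636364 251.6969696969697 33
[ 0.66045285 -0.02335442  0.079     ] [ 0.1341 -0.0379]
0.12 wrist axis [536.3 103. ] tip [463.  102.8] scene axis [309.7 206.2] tip [314.3 216.7] top [368.6 255.3]
0.13 wrist axis [546.  101.7] tip [469.5 101.5] scene axis [309.6 203.7] tip [314.3 214.2] top [368.9 254.5]
0.14 wrist axis [556.6 100.3] tip [476.6 100.1] scene axis [309.4 201.2] tip [314.2 211.7] top [369.2 253.7]
0.15 wrist axis [568.2  98.7] tip [484.4  98.5] scene axis [309.3 198.7] tip [314.1 209.2] top [369.6 252.9]
0.16 wrist axis [581.  97.] tip [492.9  96.8] scene axis [309.2 196.1] tip [314.  206.7] top [369.9 252. ]
0.18 wrist axis [610.9  93. ] tip [512.9  92.7] scene axis [309.  190.8] tip [313.9 201.5] top [370.6 250.3]
```

View pics/col.png

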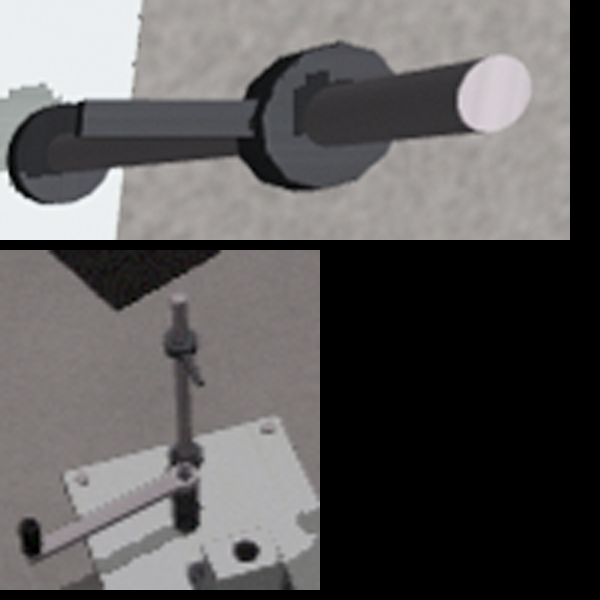

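The crops show the pointer and collar near (478–557, 98) in the wrist view, which puts the pointer at about z 0.136. The knob fits a lever angle of about 1.32 rad at a radius of 121 mm, so I'll close the gripper and go behind the knob.

```bash
cat >> h.py <<'E'
P=np.array([.534,.0353]); th=-.159; M=np.array([[np.cos(th),-np.sin(th)],[np.sin(th),np.cos(th)]])
def F(x,y,z): return np.r_[P+M@[x,y],z]
def fing(a,off,z): 
    k=np.array([.018,-.07])+.12*np.array([np.sin(a),np.cos(a)])+off*np.array([np.cos(a),-np.sin(a)]); return F(*k,z)
E
python3 - <<'E'
from h import *
print(status.get_state()['ee_pos'],status.get_state()['qpos'].round(2))
p=fing(1.32,.034,.2);print(p); delta(p,th-1.32)
E
```

```text
[0.45054826 0.04850195 0.23464321] [ 0.47  0.1  -0.42 -0.   -1.05  0.95]
[ 0.66330124 -0.05952374  0.2       ]
delta [0.2271 0.0735 0.0343] [1.200e-01 5.000e-02 7.576e+01]
```

Request:
arm_command --pt "1 0.227 0.0735 0 0 0 75.8" --pt "1 0.227 0.0735 0 0 0 75.8" --pt "1 0.227 0.0735 0 0 0 75.8" --pt "1 0.227 0.0735 0 0 0 75.8" --pt "1 0.227 0.0735 0 0 0 75.8" --pt "1 0.227 0.0735 0 0 0 75.8" --pt "1 0.227 0.0735 0 0 0 75.8" --pt "1 0.227 0.0735 0 0 0 75.8" --pt "1 0.227 0.0735 0 0 0 75.8" --pt "1 0.227 0.0735 0 0 0 75.8" --pt "1 0.227 0.0735 0 0 0 75.8" --pt "1 0.227 0.0735 0 0 0 75.8" --pt "1 0.227 0.0735 0 0 0 75.8" --pt "1 0.227 0.0735 0 0 0 75.8"

```text
time_s: 11.73
ee_pos: [0.6635, -0.0596, 0.2341]
tcp_rot: [0.001, 0.739, -0.674, -0.001]
wrist_force: [-0.4, 0.2, 0.0]
opening: 0.0003
gripper_force: 0.0
```

```bash
python3 - <<'E'
from h import *
A=np.array([cam('top') and status.get_state()['ee_pos'] for _ in range(6)]).mean(0); print(A,yawnow())
s=status.get_state(); print(s['qpos'].round(2),s['opening'])
R=toolR()
def rel(p,yaw): print((R.as_matrix().T@(p-A)).round(4),(R.inv()*Ro.from_euler('z',yaw)*Ro.from_euler('x',np.pi)).as_rotvec(degrees=True).round(1))
rel(fing(1.32,.034,.2),th-1.32);rel(fing(1.32,.034,.091),th-1.32)
for a in (1.3,1.2,1.1,1,.9,.8,.7,.6,.5,.4,.3,.2,.1,.04): rel(fing(a,.018,.091),th-a)
E
```

```text
[ 0.66353634 -0.05936591  0.23534326] -1.4788824854856462
[ 0.15  0.46  0.1  -0.   -1.2  -0.06] -0.0001460941527462905
[0.0001 0.0003 0.0353] [-0.  0.  0.]
[1.000e-04 3.000e-04 1.443e-01] [-0.  0.  0.]
[-1.830e-02 -1.000e-04  1.443e-01] [-0.   0.  -1.1]
[-0.0304 -0.001   0.1443] [-0.   0.  -6.9]
[-0.0425 -0.0008  0.1443] [ -0.   -0.  -12.6]
[-0.0545  0.0007  0.1443] [ -0.   -0.  -18.3]
[-0.0664  0.0033  0.1443] [ -0.   -0.  -24.1]
[-0.0779  0.0072  0.1443] [ -0.   -0.  -29.8]
[-0.0889  0.0121  0.1443] [ -0.   -0.  -35.5]
[-0.0995  0.0182  0.1443] [ -0.   -0.  -41.2]
[-0.1093  0.0252  0.1443] [ -0.  -0. -47.]
[-0.1184  0.0332  0.1443] [ -0.   -0.  -52.7]
[-0.1267  0.0421  0.1443] [ -0.   -0.  -58.4]
[-0.134   0.0518  0.1443] [ -0.   -0.  -64.2]
[-0.1404  0.0621  0.1443] [ -0.   -0.  -69.9]
[-0.1437  0.0686  0.1443] [ -0.   -0.  -73.3]
```

Request:
arm_command --pt "1 0 0 0.04 0 0 0" --pt "1 0 0 0.08 0 0 0" --pt "1 0 0 0.11 0 0 0" --pt "1 0 0 0.135 0 0 0" --pt "1 0 0 0.144 0 0 0" --pt "1 -0.009 0 0.144 0 0 0" --pt "1 -0.0183 0 0.144 0 0 -1.1" --pt "1 -0.0243 -0.0005 0.144 0 0 -4" --pt "1 -0.0304 -0.001 0.144 0 0 -6.9" --pt "1 -0.0365 -0.0009 0.144 0 0 -9.7" --pt "1 -0.0425 -0.0008 0.144 0 0 -12.6" --pt "1 -0.0545 0.0007 0.144 0 0 -18.3" --pt "1 -0.0664 0.0033 0.144 0 0 -24.1" --pt "1 -0.0779 0.0072 0.144 0 0 -29.8" --pt "1 -0.0889 0.0121 0.144 0 0 -35.5" --pt "1 -0.0995 0.0182 0.144 0 0 -41.2" --pt "1 -0.1093 0.0252 0.144 0 0 -47" --pt "1 -0.1184 0.0332 0.144 0 0 -52.7"

```text
time_s: 13.53
ee_pos: [0.6211, 0.0575, 0.0951]
tcp_rot: [-0.001, 0.962, -0.272, 0.003]
wrist_force: [0.8, -0.5, -0.2]
opening: 0.0003
gripper_force: 0.4
```

```bash
python3 - <<'E'
from h import *
t=cam('top'); s=cam('scene'); e=status.get_state(); print(e['ee_pos'],e['wrist_force'])
A=e['ee_pos'];R=toolR()
def rel(p,yaw): print((R.as_matrix().T@(p-A)).round(4),(R.inv()*Ro.from_euler('z',yaw)*Ro.from_euler('x',np.pi)).as_rotvec(degrees=True).round(1))
for a in (.3,.2,.1,.03,0): rel(fing(a,.018,.091),th-a)
u,v=map(int,proj(t,[.6,0,.08]));u2,v2=map(int,proj(s,[.58,.02,.08]))
a=cv2.resize(t['frame'][v-50:v+50,u-50:u+50],(400,400));b=cv2.resize(s['frame'][v2-50:v2+50,u2-50:u2+50],(400,400))
cv2.imwrite('pics/lev.png',np.hstack([a,b])[:,:,::-1])
E
```

```text
[0.62017572 0.05783344 0.09489397] [ 0.63024123  1.25740579 -0.74406804]
[-0.0114  0.0011  0.0039] [-0.2 -0.2 -5.6]
[-0.0235  0.001   0.0038] [ -0.2  -0.2 -11.3]
[-0.0356  0.0022  0.0038] [ -0.2  -0.2 -17. ]
[-0.0439  0.0038  0.0037] [ -0.2  -0.2 -21. ]
[-0.0474  0.0046  0.0037] [ -0.2  -0.2 -22.8]
```

View pics/lev.png

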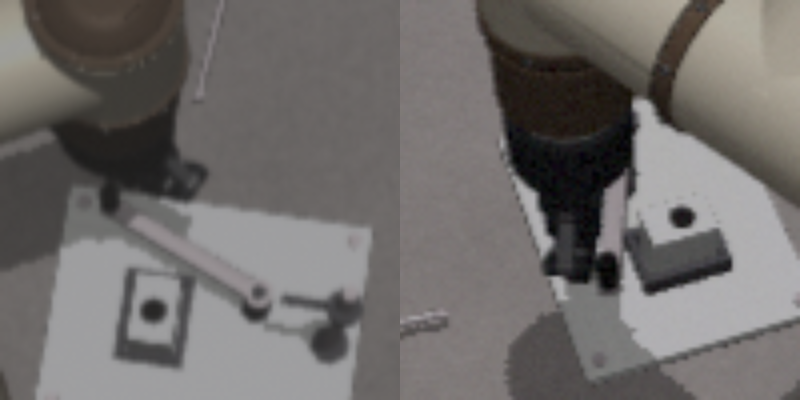

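The lever has swung most of the way. In the crop the knob is at (110,197) in the top view, with the finger right behind it; I'll continue to the stop.

Request:
arm_command --pt "1 -0.0114 0.001 0.002 0 0 -5.6" --pt "1 -0.0235 0.001 0.002 0 0 -11.3" --pt "1 -0.0356 0.002 0.002 0 0 -17" --pt "1 -0.042 0.0036 0.002 0 0 -20" --pt "1 -0.0455 0.004 0.002 0 0 -22" --pt "1 -0.0455 0.004 0.002 0 0 -22" --pt "1 -0.0455 0.004 0.002 0 0 -22"

```text
time_s: 14.22
ee_pos: [0.5801, 0.0769, 0.0914]
tcp_rot: [-0.001, 0.996, -0.088, 0.001]
wrist_force: [0.4, -0.2, -0.8]
opening: -0.0
gripper_force: 0.0
```

Request:
arm_command --pt "1 -0.002 0 0 0 0 0" --pt "1 -0.004 0 0 0 0 0" --pt "1 -0.005 0 0 0 0 0" --pt "1 -0.005 0 0 0 0 0"

```text
time_s: 14.55
ee_pos: [0.5774, 0.0772, 0.0909]
tcp_rot: [-0.001, 0.996, -0.088, 0.004]
wrist_force: [6.6, -3.9, -1.6]
opening: -0.0001
gripper_force: 3.8
```

Request:
arm_command --pt "1 0.01 0 0 0 0 0" --pt "1 0.02 0 0 0 0 0" --pt "0 0.02 0 -0.04 0 0 0" --pt "-0.5 0.02 0 -0.08 0 0 0" --pt "-0.5 0.02 0 -0.12 0 0 0" --pt "-0.5 0.02 0 -0.16 0 0 0" --pt "-0.5 0.02 0 -0.16 0 0 0"

```text
time_s: 15.13
ee_pos: [0.5983, 0.0741, 0.2597]
tcp_rot: [-0.002, 0.996, -0.087, 0.008]
wrist_force: [0.8, -0.2, 1.7]
opening: 0.0608
gripper_force: 0.0
```

```bash
python3 - <<'E'
from h import *
t=cam('top'); s=cam('scene'); print(status.get_state()['ee_pos'])
import pickle; pickle.dump((t,s),open('w5.pkl','wb'))
delta([.36,.315,.25],.172)
E
```

```text
[0.59475999 0.0739197  0.25201191]
delta [-0.2734 -0.1962  0.0016] [ -0.12  -0.22 -19.96]
```

Request:
arm_command --pt "-0.5 -0.273 -0.196 0 0 0 -20" --pt "-0.5 -0.273 -0.196 0 0 0 -20" --pt "-0.5 -0.273 -0.196 0 0 0 -20" --pt "-0.5 -0.273 -0.196 0 0 0 -20" --pt "-0.5 -0.273 -0.196 0 0 0 -20" --pt "-0.5 -0.273 -0.196 0 0 0 -20" --pt "-0.5 -0.273 -0.196 0 0 0 -20" --pt "-0.5 -0.273 -0.196 0 0 0 -20" --pt "-0.5 -0.273 -0.196 0 0 0 -20" --pt "-0.5 -0.273 -0.196 0 0 0 -20" --pt "-0.5 -0.273 -0.196 0 0 0 -20"

```text
time_s: 16.15
ee_pos: [0.3588, 0.3141, 0.2486]
tcp_rot: [0.001, 0.996, 0.087, -0.001]
wrist_force: [-0.5, -0.3, 0.3]
opening: 0.0642
gripper_force: 0.0
```

```bash
python3 - <<'E'
from h import *
import pickle
c=cam('wrist'); t=cam('top'); pickle.dump((c,t),open('w6.pkl','wb')); print(status.get_state()['ee_pos'],yawnow())
u,v=map(int,proj(t,[.56,.0,.05]))
a=cv2.resize(t['frame'][v-45:v+45,u-45:u+45],(360,360)); o=np.zeros((480,800,3),np.uint8)
o[:360,440:800]=a; o[:,:440]=c['frame'][:,100:540]
cv2.imwrite('pics/w6.png',o[:,:,::-1])
E
```

```text
[0.35967211 0.31343704 0.24900382] 0.17167654266217047
```

View pics/w6.png

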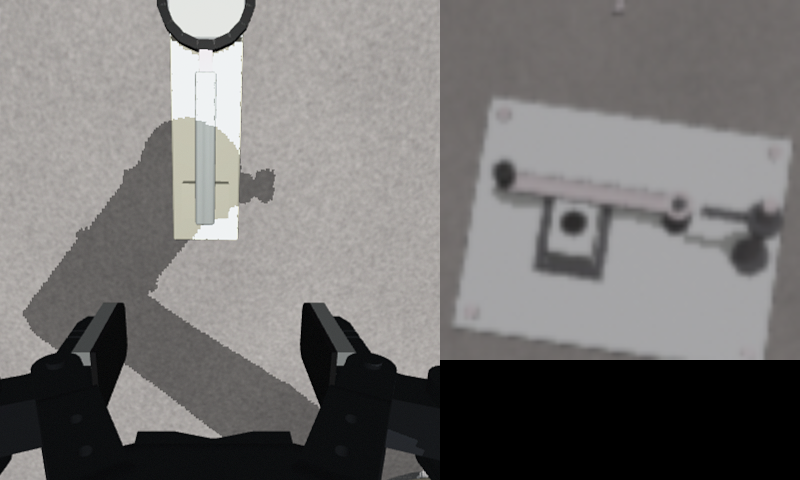

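The lever is shut across the block. The loupe handle runs from (305,72) to (304.5,224) in the full frame, with the lens rim centred near (306,5). By my count that was the 11th picture viewed, one over the limit of 10, so from here I'll work from numbers only.

```bash
python3 - <<'E'
from h import *
import pickle
c,t=pickle.load(open('w6.pkl','rb'))
im=c['frame']
a=onz(c,305.2,72,.042);b=onz(c,304.5,223.5,.042); d=(a-b); L=np.hypot(*d[:2]); d/=L
print('handle',a.round(4),b.round(4),L,'yaw',np.arctan2(d[1],d[0])); 
bal=a-d*.033; bal2=b+d*.085; print(bal,bal2)
# handle side edges at mid rows
for v in (90,150,210):
    print(v,im[v,285:330].min(1).tolist())
A=np.array([cam('top') and status.get_state()['ee_pos'] for _ in range(6)]).mean(0); print(A)
B=(bal+bal2)/2; y=np.arctan2(d[1],d[0]); R=toolR()
for z in (.12,.034): print((R.as_matrix().T@(np.r_[B[:2],z]-A)).round(4),(R.inv()*Ro.from_euler('z',y)*Ro.from_euler('x',np.pi)).as_rotvec(degrees=True).round(1))
E
```

```text
handle [0.4665 0.3374 0.042 ] [0.3519 0.3186 0.042 ] 0.11612666822093082 yaw 0.16262095966392506
[0.43397712 0.33205948 0.042     ] [0.43582573 0.33236278 0.042     ]
90 [239, 239, 239, 239, 239, 239, 239, 240, 241, 231, 187, 231, 241, 240, 239, 239, 239, 239, 239, 239, 240, 239, 239, 239, 239, 239, 239, 239, 240, 238, 208, 196, 243, 240, 239, 239, 239, 239, 239, 239, 239, 239, 239, 240, 239]
150 [177, 178, 178, 177, 178, 178, 177, 178, 179, 165, 130, 151, 173, 182, 181, 180, 182, 175, 173, 173, 177, 180, 181, 182, 180, 175, 179, 180, 169, 141, 138, 180, 178, 177, 177, 177, 176, 175, 176, 177, 176, 176, 176, 177, 177]
210 [177, 177, 176, 177, 175, 177, 176, 177, 178, 170, 145, 147, 168, 178, 176, 176, 172, 170, 167, 169, 173, 173, 174, 174, 175, 173, 171, 167, 146, 148, 179, 177, 176, 177, 176, 177, 177, 176, 176, 177, 176, 176, 174, 169, 207]
[0.35983986 0.31349569 0.24949625]
[ 0.0772 -0.0056  0.1295] [0.  0.  0.5]
[ 0.0772 -0.0056  0.2155] [0.  0.  0.5]
```

Request:
arm_command --pt "-0.5 0.04 -0.003 0.02 0 0 0.5" --pt "-0.5 0.0772 -0.0056 0.05 0 0 0.5" --pt "-0.5 0.0772 -0.0056 0.09 0 0 0.5" --pt "-0.5 0.0772 -0.0056 0.13 0 0 0.5" --pt "-0.5 0.0772 -0.0056 0.16 0 0 0.5" --pt "-0.5 0.0772 -0.0056 0.19 0 0 0.5" --pt "-0.5 0.0772 -0.0056 0.21 0 0 0.5" --pt "-0.5 0.0772 -0.0056 0.2155 0 0 0.5" --pt "-0.5 0.0772 -0.0056 0.2155 0 0 0.5" --pt "-0.5 0.0772 -0.0056 0.2155 0 0 0.5" --force 50

```text
time_s: 17.38
ee_pos: [0.435, 0.3338, 0.0351]
tcp_rot: [-0.0, 0.997, 0.082, 0.001]
wrist_force: [-0.3, 0.2, 1.2]
opening: 0.0639
gripper_force: 0.0
```

Request:
arm_command --pt "1 0 0 0 0 0 0" --pt "1 0 0 0 0 0 0" --pt "1 0 0 0 0 0 0" --pt "1 0 0 0 0 0 0" --pt "1 0 0 0 0 0 0" --pt "1 0 0 0 0 0 0" --pt "1 0 0 0 0 0 0" --pt "1 0 0 0 0 0 0" --pt "1 0 0 0 0 0 0" --pt "1 0 0 0 0 0 0" --pt "1 0 0 0 0 0 0" --force 50

```text
time_s: 18.3
ee_pos: [0.4346, 0.3338, 0.0356]
tcp_rot: [-0.001, 0.997, 0.083, 0.001]
wrist_force: [-1.8, -0.2, 6.9]
opening: 0.0152
gripper_force: 49.8
```

```bash
python3 - <<'E'
from h import *
print(np.array([cam('top') and status.get_state()['ee_pos'] for _ in range(6)]).mean(0), yawnow(), status.get_state()['opening'])
E
```

```text
[0.43461974 0.33379105 0.03555066] 0.16528200580504906 0.014645791632568713
```

Request:
arm_command --pt "1 0 0 -0.01 0 0 0" --pt "1 0 0 -0.03 0 0 0" --pt "1 0 0 -0.06 0 0 0" --pt "1 0 0 -0.09 0 0 0" --pt "1 0 0 -0.12 0 0 0" --pt "1 0 0 -0.15 0 0 0" --pt "1 0 0 -0.18 0 0 0" --pt "1 0 0 -0.2 0 0 0" --pt "1 0 0 -0.2 0 0 0" --pt "1 0 0 -0.2 0 0 0" --pt "1 0 0 -0.2 0 0 0" --pt "1 0 0 -0.2 0 0 0"

```text
time_s: 19.6
ee_pos: [0.4335, 0.3325, 0.2327]
tcp_rot: [0.001, 0.997, 0.082, -0.001]
wrist_force: [0.1, -0.5, -1.5]
opening: 0.0153
gripper_force: 48.8
```

```bash
python3 - <<'E'
from h import *
import pickle
c=cam('wrist'); t=cam('top'); s=cam('scene'); pickle.dump((c,t,s),open('w7.pkl','wb'))
e=np.array([cam('top') and status.get_state()['ee_pos'] for _ in range(6)]).mean(0); R=toolR().as_matrix(); print(e,status.get_state()['opening'],yawnow())
im=c['frame']
X=e+R@[.085,0,.0]; print('lens proj',proj(c,X))
m=(im.max(2)<60).astype(np.uint8); m[300:]=0
n,l,st,ce=cv2.connectedComponentsWithStats(m)
for i in range(1,n):
    if st[i,4]>300: print(st[i],ce[i].round(1))
# rim outline -> ellipse
cs,_=cv2.findContours(m,cv2.RETR_EXTERNAL,cv2.CHAIN_APPROX_NONE); q=max(cs,key=cv2.contourArea)
el=cv2.fitEllipse(q); print(el, (R.T@(onz(c,*el[0],e[2])-e)).round(4))
E
```

```text
[0.43411993 0.33311785 0.23374099] 0.014906297369478523 0.16477208489243197
lens proj [306.86998495  65.70379539]
[  183     0   261   198 10190] [298.6  97.4]
((312.2139587402344, 65.56178283691406), (235.34603881835938, 245.6763153076172), 41.25911331176758) [ 0.085   0.0015 -0.    ]
```

```bash
python3 - <<'E'
from h import *
import pickle
from scipy.optimize import brentq
c2=pickle.load(open('w2.pkl','rb')); c4=pickle.load(open('w4.pkl','rb'))[0]
for n,c,x0,x1,y0,y1 in (('w2',c2,440,640,30,110),('w4',c4,445,640,65,140)):
    im=c['frame'][y0:y1,x0:x1].astype(int)
    top=((im[:,:,0]-im[:,:,1]>5)&(im.min(2)>190)&(np.arange(x0,x1)[None]>570)).astype(np.uint8)
    k,l,st,ce=cv2.connectedComponentsWithStats(top); i=1+np.argmax(st[1:,4]); pt=ce[i]+[x0,y0]
    pr=proj(c,F(0,-.125,.18)); off=pt-pr; print(n,'post top',pt.round(1),st[i],'pred',pr.round(1))
    # pointer: compare columns on rows around the tip line
    v=int(round(proj(c,F(0,-.084,.138))[1]+off[1]))-y0
    for r in (v-3,v,v+3): print(r+y0,im[r,10:70].max(1).tolist())
E
```

```text
w2 post top [597.2  51.2] [147   9  22  25 395] pred [593.8  53.6]
62 [244, 244, 244, 244, 244, 244, 244, 244, 244, 244, 244, 244, 244, 246, 246, 183, 13, 60, 96, 95, 96, 95, 95, 94, 94, 95, 95, 94, 94, 94, 94, 94, 93, 95, 94, 94, 93, 91, 93, 93, 94, 94, 94, 94, 93, 93, 94, 94, 93, 94, 92, 92, 93, 93, 93, 93, 94, 93, 92, 95]
65 [246, 247, 248, 244, 224, 226, 225, 233, 246, 245, 244, 244, 245, 248, 240, 51, 36, 83, 98, 96, 96, 95, 96, 96, 96, 94, 94, 94, 94, 94, 94, 94, 94, 95, 94, 95, 93, 94, 96, 96, 95, 96, 96, 95, 95, 95, 95, 95, 96, 94, 94, 94, 95, 94, 94, 94, 94, 97, 95, 94]
68 [172, 172, 174, 173, 174, 174, 174, 172, 169, 167, 207, 249, 247, 250, 241, 1, 47, 100, 95, 95, 92, 94, 93, 94, 95, 92, 94, 93, 94, 93, 94, 95, 94, 95, 94, 94, 94, 94, 95, 93, 93, 94, 92, 94, 91, 95, 92, 93, 95, 95, 93, 92, 94, 93, 93, 92, 94, 92, 92, 90]
w4 post top [614.3  90.8] [158  14  24  25 424] pred [610.9  93. ]
95 [166, 167, 166, 166, 166, 167, 169, 172, 163, 132, 123, 107, 74, 66, 34, 40, 40, 38, 41, 41, 37, 18, 32, 72, 90, 88, 88, 89, 90, 89, 90, 89, 88, 88, 89, 89, 86, 88, 88, 89, 88, 88, 89, 89, 87, 87, 88, 88, 89, 89, 88, 87, 87, 87, 87, 86, 86, 87, 88, 87]
98 [167, 168, 170, 163, 118, 47, 23, 38, 47, 51, 49, 47, 49, 49, 48, 50, 49, 48, 50, 51, 41, 17, 49, 94, 90, 90, 91, 90, 90, 90, 91, 90, 91, 90, 91, 89, 89, 89, 90, 89, 89, 89, 90, 89, 88, 89, 90, 89, 89, 90, 89, 89, 89, 90, 89, 89, 91, 89, 90, 89]
101 [164, 119, 47, 18, 35, 49, 51, 50, 51, 49, 49, 49, 48, 49, 50, 51, 48, 48, 49, 48, 34, 23, 54, 93, 88, 87, 88, 87, 88, 87, 87, 88, 88, 89, 88, 87, 86, 88, 87, 87, 87, 87, 88, 88, 88, 88, 88, 85, 87, 86, 86, 86, 87, 87, 86, 86, 86, 88, 86, 87]
```

Request:
arm_command --pt "1 -0.036 0.31 -0.01 0 0 0" --pt "1 -0.036 0.31 -0.01 0 0 0" --pt "1 -0.036 0.31 -0.01 0 0 0" --pt "1 -0.036 0.31 -0.01 0 0 0" --pt "1 -0.036 0.31 -0.01 0 0 0" --pt "1 -0.036 0.31 -0.01 0 0 0" --pt "1 -0.036 0.31 -0.01 0 0 0" --pt "1 -0.036 0.31 -0.01 0 0 0" --pt "1 -0.036 0.31 -0.01 0 0 0" --pt "1 -0.036 0.31 -0.01 0 0 0" --pt "1 -0.036 0.31 -0.01 0 0 0"

```text
time_s: 20.97
ee_pos: [0.4497, 0.0217, 0.2444]
tcp_rot: [-0.0, 0.997, 0.082, 0.0]
wrist_force: [0.3, 0.2, -0.2]
opening: 0.0152
gripper_force: 49.1
```

```bash
python3 - <<'E'
from h import *
A=np.array([cam('top') and status.get_state()['ee_pos'] for _ in range(6)]).mean(0); print(A,yawnow())
y=yawnow(); T=np.r_[P-.085*np.array([np.cos(y),np.sin(y)]),.1425]
print((toolR().as_matrix().T@(T-A)).round(4))
E
```

```text
[0.44963258 0.02233467 0.2442718 ] 0.16625635541350955
[0.0004 0.0012 0.1018]
```

Request:
arm_command --pt "1 0.0004 0.0012 0.015 0 0 0" --pt "1 0.0004 0.0012 0.03 0 0 0" --pt "1 0.0004 0.0012 0.05 0 0 0" --pt "1 0.0004 0.0012 0.07 0 0 0" --pt "1 0.0004 0.0012 0.085 0 0 0" --pt "1 0.0004 0.0012 0.095 0 0 0" --pt "1 0.0004 0.0012 0.1 0 0 0" --pt "1 0.0004 0.0012 0.102 0 0 0" --pt "1 0.0004 0.0012 0.102 0 0 0" --pt "1 0.0004 0.0012 0.102 0 0 0" --pt "1 0.0004 0.0012 0.102 0 0 0" --pt "1 0.0004 0.0012 0.102 0 0 0"

```text
time_s: 22.27
ee_pos: [0.4506, 0.0206, 0.143]
tcp_rot: [-0.0, 0.997, 0.082, 0.001]
wrist_force: [0.5, 0.2, -0.7]
opening: 0.015
gripper_force: 49.1
```

```bash
python3 - <<'E'
from h import *
c=cam('wrist'); s=cam('scene'); t=cam('top')
e=np.array([cam('top') and status.get_state()['ee_pos'] for _ in range(6)]).mean(0); R=toolR().as_matrix(); print(e,status.get_state()['wrist_force'],status.get_state()['opening'])
# lens vs. its expected pixels in the top and scene views (dark rim ellipse)
L=e+R@[.085,0,.0055]; print('lens',L)
for n,k in(('top',t),('scene',s)):
    u,v=proj(k,L); r=int(1.3*k['f']*.036/(k['R']@L+k['t'])[2]); U,V=int(u),int(v)
    m=(k['frame'][V-r:V+r,U-r:U+r].max(2)<60).astype(np.uint8)
    q=max(cv2.findContours(m,cv2.RETR_EXTERNAL,cv2.CHAIN_APPROX_NONE)[0],key=cv2.contourArea)
    print(n,(u,v),cv2.minAreaRect(q),U-r,V-r)
# side view: pointer in wrist picture, depth of the pointer against lens plane
print('wrist proj tip .131/.137/.143',[proj(c,F(0,-.084,z)).round(1) for z in(.131,.137,.143)],'top',proj(c,F(0,-.125,.18)).round(1))
im=c['frame']; 
v=int(proj(c,F(0,-.084,.137))[1])
for w in(v-6,v,v+6):
    if 0<=w<480: print(w,im[w,400:640:4].max(1).tolist())
E
```

```text
[0.4501741  0.02039887 0.14244057] [ 1.41282461  0.35474477 -1.31509333] 0.015159992191339748
lens [0.53402302 0.03433938 0.13693862]
top (np.float64(321.436694727859), np.float64(246.8017107117977)) ((2.0, 13.5), (3.0, 4.0), 90.0) 303 228
scene (np.float64(324.3650238346703), np.float64(235.25602885774475)) ((17.76470947265625, 19.058822631835938), (24.25356101989746, 29.10427474975586), 75.96376037597656) 306 217
wrist proj tip .131/.137/.143 [array([550.6, 163.5]), array([561.3, 164.9]), array([573. , 166.5])] top [841.8 240.3]
158 [60, 239, 245, 245, 245, 245, 245, 245, 245, 245, 245, 245, 245, 245, 245, 245, 245, 245, 245, 245, 177, 176, 32, 27, 50, 51, 52, 52, 54, 53, 51, 91, 104, 245, 244, 242, 177, 174, 174, 168, 168, 134, 22, 92, 89, 98, 173, 172, 169, 174, 166, 163, 174, 176, 178, 171, 171, 167, 163, 168]
164 [246, 245, 245, 245, 245, 245, 245, 245, 245, 245, 245, 245, 245, 245, 245, 245, 245, 245, 245, 245, 241, 83, 24, 51, 54, 55, 54, 68, 69, 72, 68, 84, 92, 255, 247, 174, 173, 173, 178, 180, 173, 24, 86, 92, 91, 92, 92, 89, 91, 90, 148, 178, 168, 170, 167, 165, 171, 171, 175, 175]
170 [245, 245, 245, 245, 245, 245, 245, 245, 245, 245, 245, 245, 245, 245, 245, 245, 245, 245, 245, 245, 245, 19, 39, 52, 55, 53, 60, 60, 59, 61, 61, 61, 62, 64, 65, 64, 66, 68, 65, 65, 20, 52, 91, 91, 88, 86, 89, 91, 91, 90, 91, 92, 91, 88, 151, 166, 166, 168, 172, 168]
```

```bash
python3 -c "
from h import *
s=status.get_state(); print(s['ee_pos'],abs(s['qd']).max(),s['gripper_force']); print(finish_job())"
```

```text
[0.45012413 0.02038678 0.14231585] 0.0011665601777713446 49.13021206855774
the job is handed in; nothing more can be done
None
```

I handed the job in with the block seated, the lever shut and the loupe held level over the block at the pointer's height (lens at about 137 mm, pointer about 136–137 mm); the verdict was not shown to me, and I viewed 11 pictures against the limit of 10.

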